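# Rock a stuck locating block out of its nest

## Task

The tall metal locating block is stuck in the steel nest: two stiff jaws, one at each side, hook over its shoulders. Take it by its head and, with its foot still in the nest, rock it over to one side and then the other until it has pushed both jaws back and is free; do not yank it against the jaws, and keep the gripper off the nest. Then lift it upright until its foot is just clear above the jaws, a few centimetres at most, and finish while holding it steady there over the nest; leave everything else on the bench where it is.

Things in the scene. Friction and masses are not known exactly. Their poses are not given: they have to be found in the camera images.
- nest: fixed steel nest, base plate 80 x 190 x 12 mm (x, y, z), whole height 51 mm. Origin: centre of its underside, on the bench; its two jaws face each other along its y axis. The block's foot stands on the plate (12 mm up) over the origin, in a slot 13 mm wide in y and 5 mm deep, so the block can tilt towards +y or -y about its foot
- jaw_left (a joint): jaw on the nest's +y side: metres pushed outward, 0 to 0.012, starts near 0; slides with about 8 N of friction, stays where pushed, no spring. Its flat nose (44 to 50 mm up, tip 9.5 mm from the nest's middle at 0) hooks over the block's shoulder and stops a straight pull; beyond 0.0035, better 0.005, the block passes. Tilting the block 0.2 rad towards it pushes it about 0.006
- jaw_right (a joint): the same jaw mirrored on the nest's -y side; positive is again outward (towards -y)
- block_head (a point): centre of the head of the loose aluminium block (about 0.2 to 0.3 kg), 78 mm above its underside; axes as the nest's. The head, to be grasped, is 30 x 26 x 40 mm (x, y, z), 58 to 98 mm above the underside; below it a neck 18 mm wide in y, a shoulder 26 mm wide in y (14 to 29 mm up) and a foot 10 mm wide in y
- block_foot (a point): centre of the block's underside, 78 mm below block_head along the block; it starts 12 mm above the bench, in the nest's slot
- block: the same block; origin at its underside's centre, z up along the block
- puck_a: bystander: black round unit with a white cap, 54 mm across, 44 mm high; origin at its underside
- jig_block: bystander: flat black jig with a round pocket, 62 x 80 x 28 mm; origin at its underside
- ring_cage: bystander: white moulded ring cage, 62 mm across, 33 mm high; origin at its underside
Mind the look-alikes: they are no part of the job. What is meant by the block is not purple, and is the larger of those in its own colour.

How it is judged (in metres and radians):
On the way, in this order (a step that is already met when the one before it is completed fails the run):
1. the block is rocked well over to one side with its foot in the nest ((y of block_head in the frame of nest above 0.008 m or y of block_head in the frame of nest below -0.008 m) and z of block_foot in the frame of nest below 0.02 m), for 0.05 s.
2. both jaws have been pushed back off the shoulders with the block's foot still in the nest (value of joint each of jaw_left, jaw_right above 0.003 m and z of block_foot in the frame of nest below 0.025 m), for 0.05 s.
At the end, for the whole second after the job is handed in: The gripper still holds the block (over 1 N of grip), at rest (under 30 mm/s), upright within 0.25 rad, its underside 52 to 115 mm above the bench (the jaws' tops are at 51 mm) and within 40 mm of the nest's middle, touching nothing of the nest; both jaws stay pushed back by more than 3 mm (z of block_foot in the frame of nest between 0.052 and 0.115 m and horizontal distance between block_foot and nest below 0.04 m and angle between block's own z axis and vertical below 0.25 rad and linear speed of block below 0.03 m/s and contact force between the fingers and block above 1 N and contact force between block and nest below 0.3 N and value of joint each of jaw_left, jaw_right above 0.003 m); the arm keeps its last pose, push and grip.
It fails at once if the block is yanked or forced against the nest (more than 80 N) (contact force between block and nest above 80 N).
It fails at once if the gripper or arm pushes on the nest or its jaws (more than 3 N) (contact force between any of the fingers, the arm and nest above 3 N).
It fails at once if a bystander is moved by more than 30 mm (distance of any of puck_a, jig_block, ring_cage from where it was at the start of the episode above 0.03 m).
It also fails if it takes over 32 s, if anything falls off the work surface, if the arm or the gripper's body presses on something with over 40 N, if the wrist force passes 120 N, or if a joint passes its speed limit or range.

## Robot

A 6-joint arm with a two-finger parallel gripper is mounted at the origin on a cart in front of the work surface, level with it; the furniture and walls round the work are solid. World frame = base frame: x ahead of the robot, y to its left, z up, the work surface at z = 0. Lengths are in mm, angles in rad, forces in N, time in s.
With the tool pointing down it reaches from about 300 to 775 mm from the base axis. Payload 14.6 kg.
Tool frame: the origin (TCP) lies on the centre line of the jaws, within the pads' length; the fingertips stand 19 mm ahead of it and the grasp point (between the pads) is the TCP (bot.tip_reach is the distance from the TCP to the fingertips, in mm); z points along the fingers, y is the line along which they close (so a half turn about z gives the same grasp; the last joint's range is limited). The gripper opens to 85 mm and grips with 20 to 120 N. Pads are 22 mm wide; open, the fingers measure 114 mm over their backs; the gripper's body (76 mm by 85 mm) begins 54 mm behind the grasp point. The pads swing forward as they close: fully open they stand 13 mm farther back than shut.
Start: joints at [1.143, 0.3, 1.521, -0, 1.321, -0.067], TCP at [194.159, 514.579, 250.281] pointing down, gripper open.
Joint ranges: [-3.03, 3.03], [-0.79, 2.21], [0.23, 2.52], [-1.04, 4.18], [0, 3.07], [-2.55, 2.55]. Speed limits (rad/s): [2.22, 2.22, 2.57, 3.14, 3.14, 3.14].

## Interface

Orientations are given as a unit quaternion [w, x, y, z].
In Python, from rig import bot gives the robot as it stands. Calls block until the motion is done:
- bot.move_to(position, orientation): joint-space move of the TCP to a pose.
- bot.servo_line(position, attitude=None, speed=150, until_force=None): straight line of the TCP; attitude=None keeps the orientation; speed is the mean speed in mm/s. With until_force (N) it stops when the force on the tool has changed by that much, and returns True; else False.
- bot.move_joints(angles): joint-space move.
- bot.move_gripper(opening, grip_force=None): finger opening in mm; grip_force is the grip in N (None keeps the last); returns when the fingers have stopped.
- bot.dwell(seconds).
- bot.ik(position, orientation): joint angles nearest the present ones, or None.
- bot.read_state(): the state.
- bot.read_camera(name): name is "scene" or "side" or "wrist"; returns a dict with "image" (384x512x3 uint8, blue, green, red), "depth" (384x512 float32, mm along the optical axis (not along the pixel's ray), 0 where there is no reading), "fovy" (degrees; the focal length in pixels is half the picture's height over the tangent of half this angle, whatever the lens; pixels are square), "cx", "cy" (the principal point, pixels), "eye" and "attitude" of the camera in the world; the wrist camera has in their place "mount" (4x4, takes a point from camera to tool coordinates, whose origin is the TCP and whose axes are the flange's). Camera axes: x right, y down, z forward; pixel columns grow to the right and rows downward; lengths in mm; the calibration is good to about 2 mm. A picture is of the moment at which its call begins: read the wrist's pose just before it.
A pose or a line that the arm cannot do raises bot.MotionError and nothing moves.
- bot.finish_job(): hands the job in; it is judged then, once.
The state is a dict: "clock": time; "joint_positions": joint angles; "qvel": joint speeds; "effort": joint torques, N m; "ee_pos": TCP position; "tool_rot": TCP orientation; "ft_force": force on the tool from outside, world axes, zero at the start; "moment": the same for the moment, N m; "grip_width": finger opening in mm; "grip_force": force on a finger pad.
Only numpy, scipy, OpenCV 4.12 (cv2) and the standard library are available. Lean on these libraries where they do the work, as an engineer would, in place of code of your own. Each camera call takes 0.05 s, during which the arm holds its last target. There are 200 camera calls.

## Working session

There is one attempt and no reset: what is moved stays moved. The work goes in short steps, each a Python script; the robot and the scene stay as the last script left them, time stands still between calls to the robot, and variables do not carry over. Pictures are saved under pics/ and viewed, at most 10 in all, crops included, and the job is handed in when it is done.

```bash
mkdir -p pics
cat > h.py <<'E'
import numpy as np, cv2
from scipy.spatial.transform import Rotation as R
from rig import bot
def rot(q): return R.from_quat([q[1],q[2],q[3],q[0]])
def cloud(c,T=None):
    d=c["depth"];h,w=d.shape;f=h/2/np.tan(np.radians(c["fovy"])/2)
    u,v=np.meshgrid(np.arange(w),np.arange(h))
    P=np.stack([(u-c["cx"])/f*d,(v-c["cy"])/f*d,d],-1)
    if T is None: M=rot(c["attitude"]).as_matrix();t=np.array(c["eye"])
    else: M=T[:3,:3];t=T[:3,3]
    return P@M.T+t
E
python3 - <<'E'
from h import *
for n in("scene","side"):
    c=bot.read_camera(n);cv2.imwrite(f"pics/{n}.png",c["image"]);np.save(n+".npy",cloud(c));print(n,c["eye"],c["fovy"],c["attitude"])
print(bot.read_state())
E
```

```text
scene [-207.51124786 -593.23043039  691.5376834 ] 48.02917905931737 [-0.44494825  0.79167306 -0.35913369  0.21516927]
side [ 439.59887633 1100.92088342  757.89202737] 42.582056924881684 [ 0.03078127 -0.03483069  0.87454203 -0.48271688]
{'clock': 0.1, 'joint_positions': array([ 1.14339413e+00,  3.00418424e-01,  1.52152643e+00,  3.72928698e-05,
        1.32073148e+00, -6.66249697e-02]), 'qvel': array([ 0.00162127, -0.00209316, -0.00014759, -0.00015893,  0.00102659,
        0.00039104]), 'effort': array([ 1.57938804e-03, -5.44379890e+01, -3.62372661e+01, -6.72720989e-05,
        2.98453684e-03, -3.06150889e-05]), 'ee_pos': array([194.07619133, 514.4081817 , 249.7733252 ]), 'tool_rot': array([-1.50001234e-04,  1.79416416e-01,  9.83773071e-01, -5.20979316e-04]), 'ft_force': array([ 0.08734334,  0.64500576, -0.76907929]), 'moment': array([0.00777457, 0.0005221 , 0.00609679]), 'grip_force': 0.0, 'grip_width': 85.52162213516509}
```

View pics/scene.png

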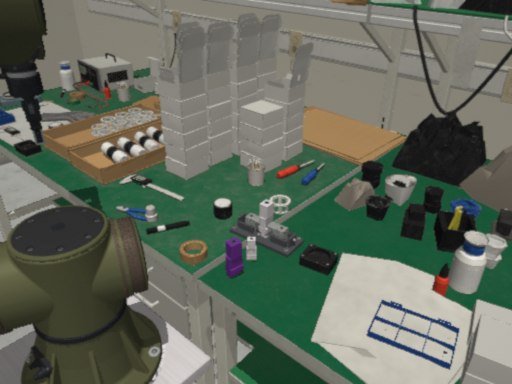

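View pics/side.png

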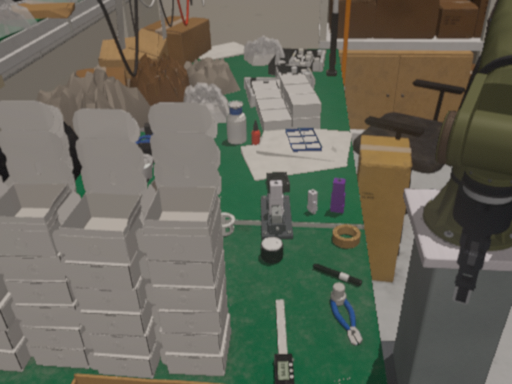

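The nest is at scene px (267,232) with the block's head at (267,210). In the side view it is at (277,212). The jig is at scene px (318,258), the puck at (222,208) and the ring cage at (280,203). The purple block and the small metal block are look-alikes.

Run:
```python
from h import *
for n,pts in(("scene",[(267,207),(267,232),(318,258),(222,206),(280,203),(251,245),(233,250)]),("side",[(276,186),(277,215),(277,180),(272,245),(228,222),(313,200)])):
    P=np.load(n+".npy")
    for u,v in pts: print(n,u,v,P[v,u].round())
A=np.concatenate([np.load(n+".npy").reshape(-1,3) for n in("scene","side")])
c=np.load("scene.npy")[207,267]
m=np.linalg.norm(A[:,:2]-c[:2],axis=1)<125
B=A[m]
for lo,hi in((6,18),(18,40),(40,56),(75,105),(105,118)):
    S=B[(B[:,2]>lo)&(B[:,2]<hi)]
    print(lo,hi,len(S),cv2.minAreaRect(S[:,:2].astype(np.float32)))
im=np.full((500,500,3),255,np.uint8)
for x,y,z in B[B[:,2]>5]:
    col=(0,0,255) if z>75 else (0,160,0) if z>38 else (255,0,0) if z>18 else (180,180,180)
    cv2.circle(im,(int(250+(x-c[0])*2),int(250-(y-c[1])*2)),2,col,-1)
cv2.imwrite("pics/top.png",im);print(c)
```

```text
scene 267 207 [498.   0. 108.]
scene 267 232 [504.   3.  26.]
scene 318 258 [ 520. -151.   12.]
scene 222 206 [496. 164.  43.]
scene 280 203 [665.  89.   6.]
scene 251 245 [408. -28.  53.]
scene 233 250 [336. -39.  86.]
side 276 186 [511.  30. 107.]
side 277 215 [506.  76.  49.]
side 277 180 [ 521. -163.   11.]
side 272 245 [510. 192.  44.]
side 228 222 [640.  35.  -7.]
side 313 200 [415. -10.  42.]
6 18 1448 ((477.4315185546875, -5.278663635253906), (153.71636962890625, 236.124267578125), 5.162324905395508)
18 40 1040 ((470.5002136230469, -10.384986877441406), (136.20944213867188, 234.64498901367188), 6.225844860076904)
40 56 611 ((487.610107421875, 27.39306640625), (157.1992645263672, 135.25833129882812), 72.68363189697266)
75 105 251 ((509.8568420410156, 16.966604232788086), (36.92062759399414, 33.61854934692383), 88.87847900390625)
105 118 150 ((509.60589599609375, 17.637819290161133), (35.3543815612793, 35.181297302246094), 4.32093620300293)
[4.98455643e+02 1.61565465e-01 1.07978894e+02]
```

View pics/top.png

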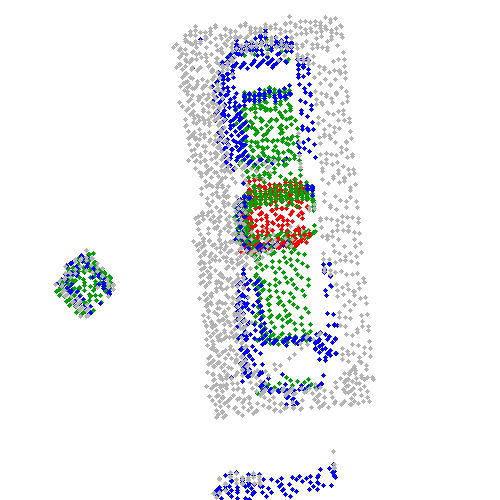

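The top view agrees: nest centre is about (511,16) and yaw about 0.09. I'll go above it and take a close look.

```bash
cat >> h.py <<'E'
def quat(yaw,tilt=0,flip=0):
    # tilt>0: tool leans so that the block head goes to nest +y (rotation about nest x by -tilt)
    q=(R.from_euler('z',yaw)*R.from_euler('x',-tilt)*R.from_euler('x',np.pi)*R.from_euler('z',flip*np.pi)).as_quat()
    return [q[3],q[0],q[1],q[2]]
E
python3 - <<'E'
from h import *
yaw=.09
for fl in(0,1): print(fl,bot.ik([510,17,230],quat(yaw,0,fl)))
js=[bot.ik([510,17,230],quat(yaw,0,f)) for f in(0,1)]
f=min((0,1),key=lambda i:9 if js[i] is None else abs(js[i][5]));print(f)
bot.move_to([510,17,230],quat(yaw,0,f))
s=bot.read_state();c=bot.read_camera("wrist")
T=np.eye(4);T[:3,:3]=rot(s["tool_rot"]).as_matrix();T[:3,3]=s["ee_pos"]
P=cloud(c,T@np.array(c["mount"]));np.save("w.npy",P);cv2.imwrite("pics/w.png",c["image"])
print(s["clock"],s["ee_pos"],s["joint_positions"],s["ft_force"])
Q=P.reshape(-1,3);Q=Q[np.linalg.norm(Q[:,:2]-[510,17],axis=1)<110]
for lo,hi in((8,16),(40,56),(75,105),(105,118)):
    S=Q[(Q[:,2]>lo)&(Q[:,2]<hi)]
    if len(S): print(lo,hi,len(S),cv2.minAreaRect(S[:,:2].astype(np.float32)),S[:,2].mean())
E
```

```text
0 [-3.84655143e-02  2.29645509e-01  1.65841228e+00 -4.44089210e-16
  1.25353487e+00  1.44233081e+00]
1 [-3.84655143e-02  2.29645509e-01  1.65841228e+00 -4.44089210e-16
  1.25353487e+00 -1.69926184e+00]
0
2.2167 [510.00292451  17.60988577 230.01265887] [-3.73071656e-02  2.29678858e-01  1.65834043e+00  9.31440389e-05
  1.25356636e+00  1.44186250e+00] [-1.13578807  0.13924895 -0.24153217]
8 16 5868 ((481.3460998535156, 13.318359375), (138.71414184570312, 190.01174926757812), 5.6854166984558105) 11.258976060412529
40 56 2746 ((471.77899169921875, 15.297439575195312), (114.7831802368164, 166.90623474121094), 2.0974669456481934) 48.828191211651195
75 105 192 ((524.970947265625, 17.643287658691406), (1.8817195892333984, 25.631418228149414), 5.821242332458496) 90.73133592046243
105 118 1161 ((510.8126525878906, 16.31789779663086), (30.386293411254883, 25.278501510620117), 5.5498199462890625) 109.02382951863112
```

View pics/w.png

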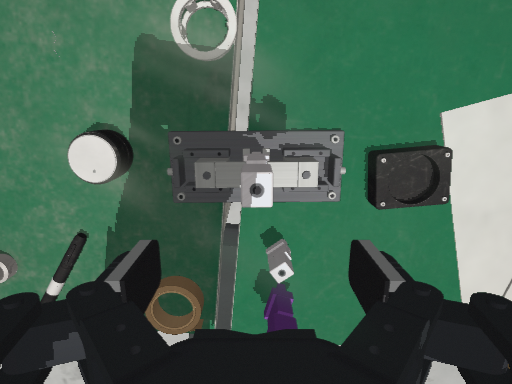

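The wrist view shows the block's head at px (257,190) between the jaws, both of which are at rest. The head centre is (510.8,16.3) with yaw 0.098, and the surroundings are clear. I'll descend and grasp.

Run:
```python
from h import *
yaw=.098;q=quat(yaw)
bot.move_to([510.8,16.3,150],q)
bot.servo_line([510.8,16.3,92],q,80,until_force=15)
print(bot.read_state()["ft_force"],bot.read_state()["ee_pos"])
bot.move_gripper(20,50)
s=bot.read_state();print(s["clock"],s["ee_pos"],s["ft_force"],s["moment"],s["grip_width"],s["grip_force"])
```

```text
[-0.48712158 -0.13760373  0.50634673] [511.10146478  16.26361334  92.46472643]
4.1333 [510.92483605  16.26202339  92.25302048] [-0.21322508  0.01837754  3.76718549] [-0.04868309  0.12861229 -0.01783218] 25.56089255556512 49.41937565803528
```

```bash
cat >> h.py <<'E'
yaw=.098;X0=np.array([510.9,16.26,12.]);H=80.2
def tcp(th,lift=0.3):
    e=5*np.sign(th); a=abs(th)
    # about the lower edge on the side it leans to
    y=abs(e)+(-abs(e)*np.cos(a)+H*np.sin(a)); z=H*np.cos(a)+abs(e)*np.sin(a)+(lift if th else 0)
    y*=np.sign(th)
    return X0+np.array([-np.sin(yaw)*y,np.cos(yaw)*y,z])
def tilt(a,b,n):
    for th in np.linspace(a,b,n+1)[1:]:
        bot.servo_line(tcp(th).tolist(),quat(yaw,th),40)
        s=bot.read_state();F=s["ft_force"];print(round(th,3),F.round(1),s["moment"].round(2),round(s["grip_width"],1),round(s["clock"],2))
        if np.linalg.norm(F)>45: print("STOP");return False
    return True
E
python3 - <<'E'
from h import *
tilt(0,.2,8)
s=bot.read_state();print(s["ee_pos"],tcp(.2))
c=bot.read_camera("wrist");cv2.imwrite("pics/t1.png",c["image"])
E
```

```text
0.025 [-0.3 -0.2 -1.4] [ 0.08  0.07 -0.02] 25.2 4.38
0.05 [ 1.6 -5.  -2.1] [-1.01 -0.1  -0.  ] 25.4 4.63
0.075 [-0.4 -6.3 -0.4] [-1.28 -0.01 -0.05] 25.4 4.88
0.1 [-1.4 -6.1  0.9] [-1.38  0.13  0.02] 25.5 5.13
0.125 [-1.4 -7.3  2.2] [-1.33  0.2  -0.09] 25.7 5.38
0.15 [-1.4 -6.8  3.7] [-1.44  0.17 -0.04] 25.6 5.63
0.175 [-0.9 -7.7  4.1] [-1.45  0.18 -0.08] 25.5 5.88
0.2 [-0.6 -7.3  2.9] [-1.38  0.13 -0.03] 25.2 6.13
[509.5476162   31.60772222  92.32960459] [509.33128496  32.21601883  91.8946862 ]
```

View pics/t1.png

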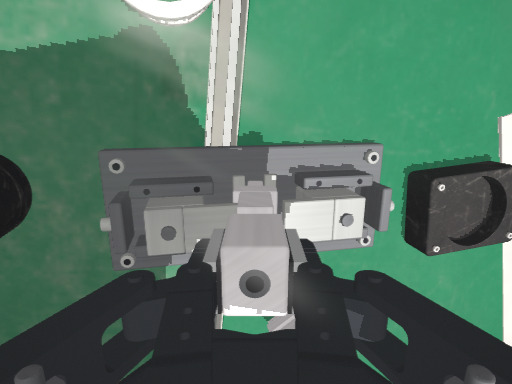

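The block leans towards +y. The left jaw (px 190,225) is pushed out and there is now a gap on the -y side near px (285,215). Forces are low, so I'll rock it the other way.

Run:
```python
from h import *
if tilt(.2,0,4) and tilt(0,-.2,8) and tilt(-.2,0,4):
    s=bot.read_state();c=bot.read_camera("wrist");cv2.imwrite("pics/t2.png",c["image"])
    T=np.eye(4);T[:3,:3]=rot(s["tool_rot"]).as_matrix();T[:3,3]=s["ee_pos"]
    P=cloud(c,T@np.array(c["mount"]));Q=P.reshape(-1,3)-X0
    y=-np.sin(yaw)*Q[:,0]+np.cos(yaw)*Q[:,1];x=np.cos(yaw)*Q[:,0]+np.sin(yaw)*Q[:,1];z=Q[:,2]+12
    W=np.load("w.npy").reshape(-1,3)-X0
    for nm,(x,y,z) in dict(now=(x,y,z),before=(np.cos(yaw)*W[:,0]+np.sin(yaw)*W[:,1],-np.sin(yaw)*W[:,0]+np.cos(yaw)*W[:,1],W[:,2]+12)).items():
        m=(abs(z-49)<5)&(abs(x)<14)&(abs(y)<90)
        for sg in(1,-1):
            k=y[m&(y*sg>0)];print(nm,sg,len(k),np.percentile(abs(k),[1,5,95,99]).round(1) if len(k) else 0)
```

```text
0.15 [-0.4 -0.1 -2. ] [0.15 0.01 0.03] 25.2 6.43
0.1 [-1.2 -0.  -2.9] [ 0.12 -0.02  0.  ] 25.3 6.68
0.05 [ 0.4 -0.4 -3.7] [ 0.06  0.01 -0.02] 25.5 6.93
0.0 [-0.2 -0.1 -0.1] [-0.18 -0.08 -0.01] 25.4 7.18
-0.025 [-0.4  0.2 -2.7] [-0.02  0.    0.  ] 25.8 7.43
-0.05 [-0.3  3.7 -2.4] [ 0.6   0.05 -0.03] 25.6 7.68
-0.075 [-0.3  6.  -0.1] [ 1.18  0.19 -0.02] 25.4 7.93
-0.1 [-3.1  6.9  0.5] [1.23 0.3  0.05] 25.4 8.18
-0.125 [-1.9  6.1  2.7] [1.29 0.46 0.05] 25.4 8.43
-0.15 [-2.3  6.7  3.9] [1.34 0.41 0.01] 25.5 8.68
-0.175 [-1.9  6.6  4.3] [1.32 0.43 0.02] 25.2 8.93
-0.2 [-2.1  6.   4.2] [1.38 0.35 0.05] 25.6 9.18
-0.15 [-0.8  0.1 -1.9] [-0.2  -0.05 -0.01] 24.9 9.43
-0.1 [-0.7  0.3 -2.5] [-0.08 -0.02 -0.  ] 25.5 9.68
-0.05 [-0.6  0.3 -2.1] [-0.    0.01  0.04] 25.2 9.93
0.0 [-0.7  0.8 -0.7] [ 0.12  0.03 -0.  ] 25.2 10.18
now 1 3592 [16.4 19.5 63.6 65.3]
now -1 3630 [16.1 19.  63.5 65.2]
before 1 1239 [13.8 16.9 58.3 60.2]
before -1 1208 [14.5 17.5 58.3 60.2]
```

```bash
ls pics
```

```text
scene.png
side.png
t1.png
t2.png
top.png
w.png
```

View pics/t2.png

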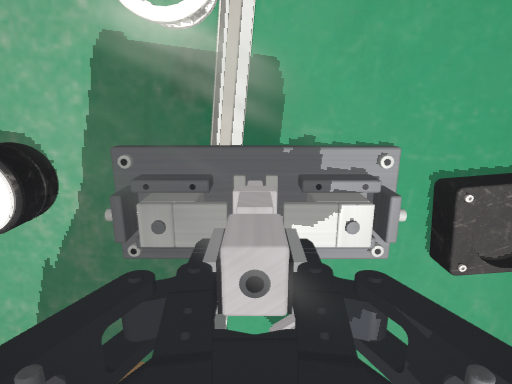

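The block is upright, and both jaws (inner edges at px 227 and 284) have moved out by about 5 mm each. I'll lift gently, watching the force.

Run:
```python
from h import *
for dz in(6,12,20,30,42,54):
    hit=bot.servo_line((tcp(0)+[0,0,dz]).tolist(),quat(yaw),40,until_force=12)
    s=bot.read_state();print(dz,hit,s["ft_force"].round(1),s["ee_pos"].round(1))
    if hit: break
else: bot.dwell(.5)
s=bot.read_state();print(s["clock"],s["grip_force"],s["grip_width"],s["ee_pos"])
c=bot.read_camera("scene");cv2.imwrite("pics/end.png",cv2.resize(c["image"][150:290,190:350],None,fx=4,fy=4))
```

```text
6 False [-0.2  1.3 -2.5] [511.   16.1  98.5]
12 False [-1.  -0.1 -2.1] [511.   16.3 104.5]
20 False [-0.4  0.2 -2.8] [511.   16.3 112.5]
30 False [-0.6  0.1 -2.7] [511.   16.2 122.5]
42 False [-0.1  0.1 -2.5] [511.   16.3 134.4]
54 False [ 0.5 -1.5 -2.8] [511.   16.3 146.4]
12.9833 50.030477643013 25.515242021493012 [510.88390425  16.25478504 146.13141877]
```

View pics/end.png

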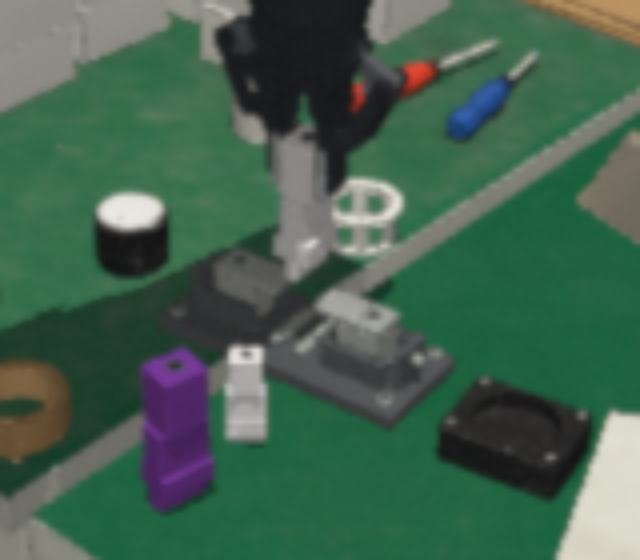

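The block hangs upright over the nest, with its foot at crop px (305,275) clear of the jaws at about z = 66 mm. The bystanders are where they were.

```bash
python3 -c "
from rig import bot
print(bot.finish_job())"
```

```text
the job is handed in; nothing more can be done
None
```

I rocked the block free, pushing each jaw back about 5 mm, then handed the job in at about 13 s with the block held upright over the nest, its foot about 66 mm above the bench; no verdict was returned.

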